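Snap the lens pillar onto the stand magnifier

ROBOT

A 6-joint arm with a two-finger parallel gripper is mounted at the origin on the work surface. World frame = base frame: x ahead of the robot, y to its left, z up, the work surface at z = 0. Lengths are in m, angles in rad, forces in N, time in s.
With the tool pointing down it reaches from about 0.275 to 0.825 m from the base axis. Payload 5.2 kg.
Tool frame: the origin (TCP) lies midway between the tips of the shut fingers; the grasp point (between the pads) lies 19 mm behind it; z points along the fingers, y is the line along which they close (so a half turn about z gives the same grasp; the last joint's range is limited). The gripper opens to 93 mm and grips with 3 to 60 N. Pads are 15 mm wide; open, the fingers measure 128 mm over their backs; the gripper's body (75 mm by 188 mm) begins 65 mm behind the grasp point.
Start: joints at [1.054, 0.259, 1.535, -0, 1.348, -0.203], TCP at [0.17, 0.523, 0.219] pointing down, gripper open.
Joint ranges: [-3.14, 3.14], [-0.91, 2.08], [0.19, 2.58], [-1.22, 4.36], [0.22, 2.71], [-3.12, 3.12]. Speed limits (rad/s): [2.57, 2.57, 3.14, 3.14, 3.14, 3.14].

INTERFACE

Orientations are given as a unit quaternion [w, x, y, z].
In Python, from workcell import state, snapshot, camera_info, job_done gives the robot as it stands.
- The arm moves only by the tool carry_out, never from a script. Its argument "commands" is a list of rows, each a list of 7 numbers: the shift along the tool's x, y, z in mm, then the turn, a rotation vector about the tool's x, y, z in rad, then the finger opening in mm, from 0 to 93. A call has exactly 10 rows; each row shifts and turns the commanded pose from where the row before left it, along the tool's axes as they then stand; what a row does not reach is not made up. A row lasts 1/12 s, in which the tool goes at most 41.7 mm and 7.16 degrees, less where a joint would pass 70% of its speed; a pose out of reach is approached as far as the arm can. A call with a gripper value outside its range is refused whole. The fingers move at their own pace and stop on an object; the grip force is fixed at half the most. Time passes only in rows, so rows that do not move let the fingers close, or fill a call up. It gives the time, the measured TCP pose, the force, the opening and the grip force at its end, in the units of the state.
- state(): the state, without advancing time (a new reading comes with each control period).
- snapshot(name): name is "side" or "top" or "wrist"; returns the picture (384x512x3 uint8, red, green, blue); there is no depth.
- camera_info(name): a dict with "camera_matrix" (3x3 intrinsics, pixels), "k1" (the pictures are not rectified: a ray, as slopes to the right and down, at radius r is drawn at 1 + k1 r^2 times it, then the intrinsics apply), "world_to_cam" (4x4, takes a point from world to camera coordinates). Camera axes: x right, y down, z forward; pixel columns grow to the right and rows downward; lengths in m; the calibration is good to about 2 mm. A picture is of the moment at which its call begins: read the wrist's pose just before it. camera_info takes no time and is no camera call; for the wrist camera it gives the pose at the moment of the call.
- job_done(): hands the job in; it is judged then, once.
The state is a dict: "t": time; "qpos": joint angles; "qd": joint speeds; "tau": joint torques, N m; "eef_pos": TCP position; "tcp_rot": TCP orientation; "wrist_force": force on the tool from outside, world axes, zero at the start; "wrist_torque": the same for the moment, N m; "opening": finger opening in m; "gripper_force": force on a finger pad.
Only numpy, scipy, OpenCV 4.12 (cv2) and the standard library are available. Lean on these libraries where they do the work, as an engineer would, in place of code of your own. Each camera call takes 0.05 s, during which the arm holds its last target. There are 200 camera calls.

TASK

Take the lens pillar off its wooden parking block and slide its open lower end down over the steel stub of the grey magnifier base. Press it down against the rubber washer and turn it gently until the red spring button on the stub pops out through the hole in the tube, so that the pillar stands locked and you can let go. Never force it: neither push nor twist against the stub harder than about 35 N, and leave the specimen dishes and the jar where they are.

Things in the scene. Friction and masses are not known exactly. Their poses are not given: they have to be found in the camera images.
- post_mid (a point): Lens pillar, loose, about 0.26 kg: upright aluminium tube, 165 mm tall, 30 mm outer diameter. Point on its axis half-way up, 82.5 mm above the lower rim; z up the tube, -x to the lens, +x to the button hole. Its top 55 mm (110 to 165 mm above the rim) is bare tube with a closed top: grip it there, from above, fingers closing along y.
- post_rim (a point): Centre of the pillar's open lower rim, axes as post_mid. The lower 62 mm of the tube is hollow, 24.4 mm inner diameter, wall 2.8 mm. It opens in a black bell mouth, 36 mm wide inside and 42 mm outside at the rim, narrowing over 10 mm: its slope presses the button in by itself as the tube slides down.
- post_hole (a point): Centre of the one round hole through the tube wall, on the outer surface: 9.5 mm in diameter, 34 mm above the lower rim, 15 mm from the axis to the pillar's +x.
- lens (a point): Centre of the pillar's blue lens ring (76 mm across, 8 mm thick), 80 mm from the tube's axis to the pillar's -x, 100 mm above the lower rim. Its blue collar round the tube is 37 mm in diameter and ends 107 mm above the rim.
- base: Magnifier base, fixed: grey slab 225 x 130 x 20 mm. Origin on the table, on the axis of the steel stub, z up. -x points to the white stage with the stage dish, 80 mm from the stub axis; the slab reaches 170 mm that way, 55 mm the other way.
- stub_top (a point): Centre of the top of the steel stub, 82 mm above the table, axes as the base. The stub is an upright pin 22 mm in diameter, its end bevelled 3 mm. It swivels stiffly in the base and was left turned: the button in its side faces the base's +x only roughly, up to 0.78 rad (45 degrees) to either side, by an amount not given.
- washer_top (a point): Centre of the top of the free rubber washer round the stub's foot, 26 mm above the table; 42 mm in diameter. It yields like a spring of 4 N per mm, up to 4 mm. The hole is level with the button when the pillar's rim is 23.5 mm above the table (washer pressed 2.5 mm, about 10 N); some 0.7 mm either way still lets the button out.
- button (a joint): How far the red spring button (8 mm wide, blunt end, 5 mm proud, centre 57.5 mm above the table) is pressed into the stub, m: 0 out, 0.003 to 0.004 under the tube's wall. Spring 1.5 to 4 N; sliding the mouth over it takes 3 to 10 N. It is back near 0 once out in the hole, where it holds the pillar down and stops it turning, with about 0.06 rad of play.
- rack: Parking block, fixed: wood, 100 x 100 x 18 mm, with an upright dowel 19 mm in diameter in the middle, which ends 43 mm above the table. The pillar stands on the block, over the dowel. Origin on the table, on the dowel's axis.
- stage_dish: Bystander on the base's stage: open clear specimen dish 80 mm in diameter, 15 mm high, origin at the centre of its underside.
- dish_a: Bystander: clear specimen dish 90 mm in diameter, 18 mm high, origin at the centre of its underside.
- dish_b: Bystander: clear specimen dish 90 mm in diameter, 30 mm high, origin at the centre of its underside.
- jar: Bystander: amber jar with green cap, 60 mm in diameter, 65 mm high, origin at the centre of its underside.
Not all that is in view belongs to the job. Several things have the shape of the rack; the one meant has the colours described above.

How it is judged:
On the way, in this order (a step that is already met when the one before it is completed fails the run):
1. the pillar is lifted clear of the parking block's dowel (z of post_mid in the frame of rack above 0.13 m), for 0.1 s.
2. the pillar is slid over the stub, its wall pressing the button in (value of joint button above 0.002 m and horizontal distance between post_mid and stub_top below 0.008 m and z of post_mid in the frame of base below 0.14 m), for 0.05 s.
At the end, for the whole second after the job is handed in: The pillar stands on the stub with the red button out through its hole (pressed in by less than 1.2 mm), its middle 103.5 to 109 mm above the table and within 6 mm of the stub's axis, upright within 0.08 rad, at rest and let go (value of joint button below 0.0012 m and z of post_mid in the frame of base between 0.1035 and 0.109 m and horizontal distance between post_mid and stub_top below 0.006 m and angle between post_mid's own z axis and vertical below 0.08 rad and linear speed of post below 0.02 m/s); the robot touches nothing.
It fails at once if the pillar is pushed or twisted against the base, its stub, button or washer with more than 35 N (contact force between post and base above 35 N).
It fails at once if the dish on the stage is shifted by more than 15 mm (distance of stage_dish from where it was at the start of the episode above 0.015 m).
It fails at once if a specimen dish on the table is shifted by more than 15 mm (distance of any of dish_a, dish_b from where it was at the start of the episode above 0.015 m).
It fails at once if the jar is shifted by more than 15 mm (distance of jar from where it was at the start of the episode above 0.015 m).
It also fails if it takes over 72 s, if anything falls off the work surface, if the arm or the gripper's body presses on something with over 40 N, if the wrist force passes 120 N, or if a joint passes its speed limit or range.

## Working session

There is one attempt and no reset: what is moved stays moved. The work goes in short steps, Python scripts to look and compute and a tool call to move; the robot and the scene stay as the last step left them, time stands still between calls to the robot, and variables do not carry over. Pictures are saved under pics/ and viewed, at most 10 in all, crops included, and the job is handed in when it is done.

Besides the shell and the picture viewer there is one more tool, called as name(argument=value, ...), one argument or row to a line, values as JSON. carry_out: Moves the arm, as the interface text tells. Its arguments: {"type":"object","properties":{"commands":{"type":"array"}},"required":["commands"]}

```bash
mkdir -p pics; ls
python3 - <<'E'
from workcell import *
import cv2, numpy as np
print(state())
a=snapshot("top");b=snapshot("side");c=snapshot("wrist")
for n,i in zip("top side wrist".split(),(a,b,c)):
    cv2.imwrite(f"pics/{n}0.png",i[...,::-1]); ci=camera_info(n); print(n,{k:np.round(v,4).tolist() for k,v in ci.items()})
cv2.imwrite("pics/ts0.png",np.hstack([cv2.resize(x,(400,300),interpolation=cv2.INTER_AREA) for x in (b,c)])[...,::-1])
E
```

```text
pics
{'t': 0.0, 'qpos': array([ 1.05422232e+00,  2.59366659e-01,  1.53606971e+00, -3.51590841e-05,
        1.34798420e+00, -2.02793561e-01]), 'qd': array([ 0.00139152,  0.00023781, -0.00040901, -0.00017339,  0.00056781,
        0.00068368]), 'tau': array([ 1.44402009e-03, -4.37317085e+01, -2.84005022e+01,  7.19265291e-02,
        4.14261734e-02, -1.35196783e-04]), 'eef_pos': array([0.16947548, 0.52267057, 0.21781034]), 'tcp_rot': array([-3.05649034e-04,  1.56243468e-01,  9.87718150e-01, -8.61506047e-04]), 'wrist_force': array([-0.23561769,  0.00467737, -0.05153123]), 'wrist_torque': array([-0.01946924,  0.01972252, -0.04577476]), 'gripper_force': 0.0, 'opening': 0.09297466511897187}
top {'camera_matrix': [[463.3376, 0.0, 256.4658], [0.0, 463.3376, 187.0366], [0.0, 0.0, 1.0]], 'k1': -0.1769, 'world_to_cam': [[-0.0244, -0.9996, 0.0132, -0.0622], [-0.9825, 0.0215, -0.185, 0.6432], [0.1847, -0.0174, -0.9826, 1.0437], [0.0, 0.0, 0.0, 1.0]]}
side {'camera_matrix': [[356.54, 0.0, 249.8017], [0.0, 356.54, 191.4132], [0.0, 0.0, 1.0]], 'k1': 0.0127, 'world_to_cam': [[-0.9294, -0.369, 0.0062, 0.5533], [-0.2611, 0.6457, -0.7175, 0.2815], [0.2608, -0.6685, -0.6965, 0.6032], [0.0, 0.0, 0.0, 1.0]]}
wrist {'camera_matrix': [[317.8804, 0.0, 257.3276], [0.0, 317.8804, 191.6153], [0.0, 0.0, 1.0]], 'k1': -0.0893, 'world_to_cam': [[0.3084, 0.9513, -0.0004, -0.5498], [0.9111, -0.2953, 0.2876, -0.0329], [0.2735, -0.0891, -0.9577, 0.3917], [0.0, 0.0, 0.0, 1.0]]}
```

View pics/top0.png

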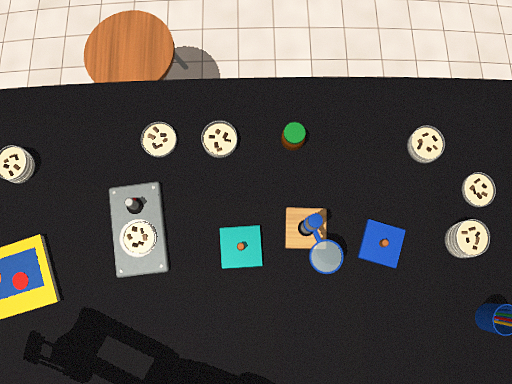

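View pics/side0.png

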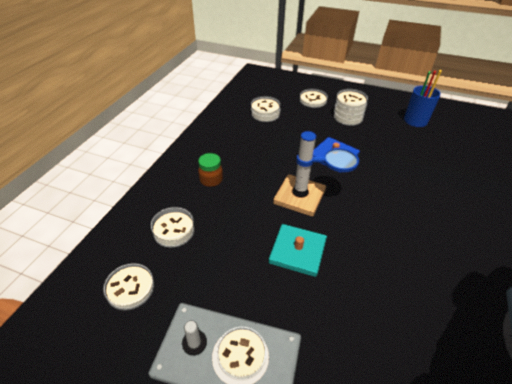

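The wooden block with the pillar is at top (306,228) and side (300,193). The other blocks of that shape are teal at top (241,247) and blue at top (383,243). Only the first is wood and carries the pillar, so it fits the description. The base is at top (140,230), with its stub at (133,205). I'll confirm this in one enlarged crop.

```bash
cat > h.py <<'E'
from workcell import *
import cv2, numpy as np
from scipy.optimize import least_squares
def proj(ci,P):
    P=np.atleast_2d(P); W=ci["world_to_cam"]; c=P@W[:3,:3].T+W[:3,3]; s=c[:,:2]/c[:,2:]
    s=s*(1+ci["k1"]*(s**2).sum(1,keepdims=True)); K=ci["camera_matrix"]
    return s*[K[0,0],K[1,1]]+[K[0,2],K[1,2]]
def at_z(ci,px,z):
    return least_squares(lambda p:(proj(ci,[p[0],p[1],z])[0]-px),[0.5,0.2]).x
E
python3 - <<'E'
import cv2,numpy as np
t=cv2.imread("pics/top0.png");s=cv2.imread("pics/side0.png")
c=lambda i,x,y,w,h:cv2.resize(i[y:y+h,x:x+w],(400,300),interpolation=cv2.INTER_CUBIC)
o=np.vstack([np.hstack([c(t,266,195,100,75),c(t,90,170,120,90+30)[:,:] if 0 else c(t,80,175,140,105)]),np.hstack([c(s,260,125,120,90),c(s,145,295,120,89)])])
cv2.imwrite("pics/crop1.png",o)
E
```

```text
(no output)
```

View pics/crop1.png

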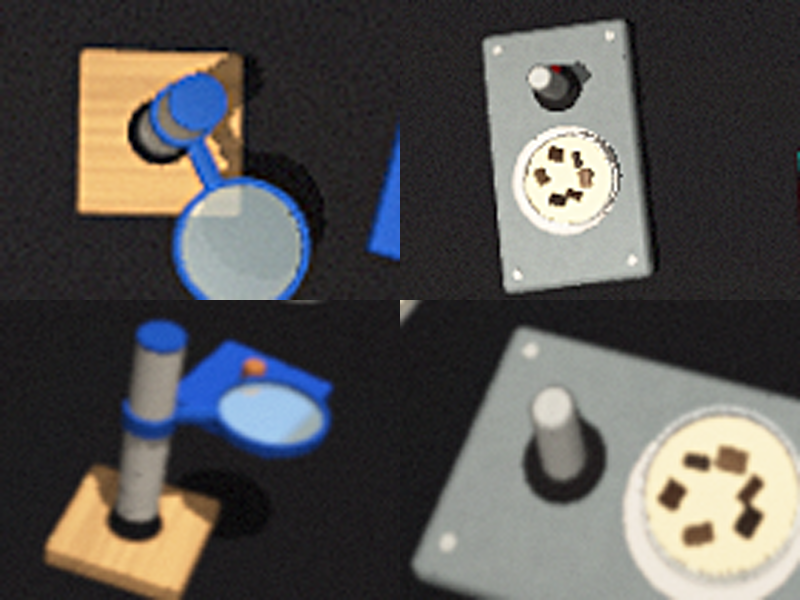

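Confirmed: the blue-capped pillar stands on the natural wood block. In the top view its cap is at (315,220) and its lens at (327,256). The grey base has its stub top at (129,202), and red button pixels show just above and to the right of it.

Run:
```python
from h import *
T=camera_info("top");S=camera_info("side")
A=lambda c,x,y:(266+x/4,195+y/4)
B=lambda x,y:(80+(x-400)/2.857,175+y/2.857)
C=lambda x,y:(260+x/3.333,125+(y-300)/3.333)
D=lambda x,y:(145+(x-400)/3.333,295+(y-300)/3.371)
p=lambda n,v:print(n,np.round(v,4))
p("cap top",at_z(T,A(0,197,100),.183));p("cap side",at_z(S,C(162,337),.183))
p("lens top",at_z(T,A(0,243,243),.120));p("lens side",at_z(S,C(273,416),.120))
p("stub top",at_z(T,B(540,78),.082));p("stub side",at_z(S,D(553,408),.082))
p("washer T",at_z(T,B(556,87),.026));p("washer S",at_z(S,D(565,459),.026))
q=[at_z(T,B(*k),.02) for k in((497,50),(609,36),(517,275),(632,261))]
p("screws",q); d=q[0]-q[2]+q[1]-q[3]; p("base yaw",np.arctan2(d[1],d[0]))
r=[at_z(T,A(0,*k),.018) for k in((81,50),(243,52),(80,212))]; p("rack corners",r)
p("rack c",(r[1]+r[2])/2)
p("bell S",at_z(S,C(134,522),.022))
p("red T",at_z(T,B(557,70),.0575))
t=cv2.cvtColor(cv2.imread("pics/top0.png"),cv2.COLOR_BGR2HSV)[185:225,110:160]
m=((t[...,0]<8)|(t[...,0]>172))&(t[...,1]>140)&(t[...,2]>60)
ys,xs=np.nonzero(m);print(list(zip(xs+110,ys+185)))
```

```text
cap top [ 0.5455 -0.1965]
cap side [ 0.5408 -0.1929]
lens top [ 0.4723 -0.2278]
lens side [ 0.4652 -0.2228]
stub top [0.6077 0.2231]
stub side [0.6047 0.225 ]
washer T [0.6085 0.2236]
washer S [0.6049 0.2247]
screws [[0.6431 0.2787]
 [0.6534 0.179 ]
 [0.448  0.2569]
 [0.4591 0.1573]]
base yaw 0.1114
rack corners [[ 0.5967 -0.1499]
 [ 0.5931 -0.2502]
 [ 0.4975 -0.1458]]
rack c [ 0.5453 -0.198 ]
bell S [ 0.5413 -0.1919]
red T [0.6181 0.2151]
[(np.int64(133), np.int64(198)), (np.int64(134), np.int64(198)), (np.int64(135), np.int64(198)), (np.int64(133), np.int64(199)), (np.int64(134), np.int64(199)), (np.int64(135), np.int64(199)), (np.int64(135), np.int64(200))]
```

```bash
cat >> h.py <<'E'
from scipy.spatial.transform import Rotation as Ro
def plan(target,yawx,n):
    """n rows: straight line, tool down with tool x at world yaw yawx"""
    s=state(); R=Ro.from_quat(s["tcp_rot"],scalar_first=True); p=s["eef_pos"]
    Rt=Ro.from_matrix(np.c_[[np.cos(yawx),np.sin(yawx),0],[np.sin(yawx),-np.cos(yawx),0],[0,0,-1]])
    rv=(R.inv()*Rt).as_rotvec(); dp=(np.array(target)-p)/n
    x=R.as_matrix()[:,0]; print("t",round(s["t"],2),"p",p.round(4),"yawx",round(np.arctan2(x[1],x[0]),4),"f",s["wrist_force"].round(1),"q6",s["qpos"][5].round(2),"open",round(s["opening"],4))
    for k in range(n):
        d=R.inv().apply(dp)*1000; print(np.round(d,1).tolist(),np.round(rv/n,4).tolist())
        R=R*Ro.from_rotvec(rv/n)
E
python3 -c "
from h import *
plan([.606,.224,.15],.39,20)"
```

```text
t 0.15 p [0.1696 0.5228 0.218 ] yawx 2.8278 f [0.9 0.1 0.9] q6 -0.2 open 0.093
[-25.4, -7.5, 3.4] [-0.0, 0.0001, 0.1219]
[-26.1, -4.3, 3.4] [-0.0, 0.0001, 0.1219]
[-26.4, -1.1, 3.4] [-0.0, 0.0001, 0.1219]
[-26.4, 2.1, 3.4] [-0.0, 0.0001, 0.1219]
[-25.9, 5.3, 3.4] [-0.0, 0.0001, 0.1219]
[-25.1, 8.4, 3.4] [-0.0, 0.0001, 0.1219]
[-23.9, 11.4, 3.4] [-0.0, 0.0001, 0.1219]
[-22.3, 14.2, 3.4] [-0.0, 0.0001, 0.1219]
[-20.4, 16.8, 3.4] [-0.0, 0.0001, 0.1219]
[-18.2, 19.2, 3.4] [-0.0, 0.0001, 0.1219]
[-15.8, 21.2, 3.4] [-0.0, 0.0001, 0.1219]
[-13.1, 23.0, 3.4] [-0.0, 0.0001, 0.1219]
[-10.2, 24.4, 3.4] [-0.0, 0.0001, 0.1219]
[-7.1, 25.5, 3.4] [-0.0, 0.0001, 0.1219]
[-4.0, 26.1, 3.4] [-0.0, 0.0001, 0.1219]
[-0.8, 26.4, 3.4] [-0.0, 0.0001, 0.1219]
[2.5, 26.3, 3.4] [-0.0, 0.0001, 0.1219]
[5.6, 25.8, 3.4] [-0.0, 0.0001, 0.1219]
[8.7, 25.0, 3.4] [-0.0, 0.0001, 0.1219]
[11.7, 23.7, 3.4] [-0.0, 0.0001, 0.1219]
```

carry_out(
  commands=[
    [-25.4,-7.5,3.4,0,0,0.122,93],
    [-26.1,-4.3,3.4,0,0,0.122,93],
    [-26.4,-1.1,3.4,0,0,0.122,93],
    [-26.4,2.1,3.4,0,0,0.122,93],
    [-25.9,5.3,3.4,0,0,0.122,93],
    [-25.1,8.4,3.4,0,0,0.122,93],
    [-23.9,11.4,3.4,0,0,0.122,93],
    [-22.3,14.2,3.4,0,0,0.122,93],
    [-20.4,16.8,3.4,0,0,0.122,93],
    [-18.2,19.2,3.4,0,0,0.122,93],
  ],
)

```text
t: 0.98
eef_pos: [0.3888, 0.3727, 0.1842]
tcp_rot: [-0.0, 0.696, 0.718, -0.0]
wrist_force: [-0.2, 0.2, -0.8]
opening: 0.093
gripper_force: 0.0
```

carry_out(
  commands=[
    [-15.8,21.2,3.4,0,0,0.122,93],
    [-13.1,23,3.4,0,0,0.122,93],
    [-10.2,24.4,3.4,0,0,0.122,93],
    [-7.1,25.5,3.4,0,0,0.122,93],
    [-4,26.1,3.4,0,0,0.122,93],
    [-0.8,26.4,3.4,0,0,0.122,93],
    [2.5,26.3,3.4,0,0,0.122,93],
    [5.6,25.8,3.4,0,0,0.122,93],
    [8.7,25,3.4,0,0,0.122,93],
    [11.7,23.7,3.4,0,0,0.122,93],
  ],
)

```text
t: 1.82
eef_pos: [0.6066, 0.2229, 0.15]
tcp_rot: [-0.0, 0.982, 0.19, -0.0]
wrist_force: [0.2, -0.1, -1.2]
opening: 0.093
gripper_force: 0.0
```

Run:
```python
from h import *
snapshot("wrist")
s=state();W=camera_info("wrist");i=snapshot("wrist")[...,::-1]
cv2.imwrite("pics/w1.png",i);np.save("w1.npy",W,allow_pickle=True)
plan([.543,-.195,.3],.39,10)
u=proj(W,[.606,.224,.07])[0];print(u,s["eef_pos"])
x,y=int(u[0])-64,int(u[1])-48; x=max(0,min(x,384)); y=max(0,min(y,288)); print(x,y)
cv2.imwrite("pics/w1c.png",cv2.resize(i[y:y+96,x:x+128],(768,576),interpolation=cv2.INTER_CUBIC))
```

```text
t 1.92 p [0.6085 0.2209 0.1491] yawx 0.3809 f [-0.5 -0.1  0.4] q6 1.37 open 0.0934
[-21.5, 36.2, -15.0] [0.0001, 0.0001, -0.0009]
[-21.6, 36.2, -15.0] [0.0001, 0.0001, -0.0009]
[-21.6, 36.1, -15.0] [0.0001, 0.0001, -0.0009]
[-21.6, 36.1, -15.0] [0.0001, 0.0001, -0.0009]
[-21.7, 36.1, -15.1] [0.0001, 0.0001, -0.0009]
[-21.7, 36.1, -15.1] [0.0001, 0.0001, -0.0009]
[-21.7, 36.1, -15.1] [0.0001, 0.0001, -0.0009]
[-21.8, 36.0, -15.1] [0.0001, 0.0001, -0.0009]
[-21.8, 36.0, -15.1] [0.0001, 0.0001, -0.0009]
[-21.8, 36.0, -15.1] [0.0001, 0.0001, -0.0009]
[250.75555936 201.99168884] [0.61059502 0.21943002 0.14906914]
186 153
```

View pics/w1c.png

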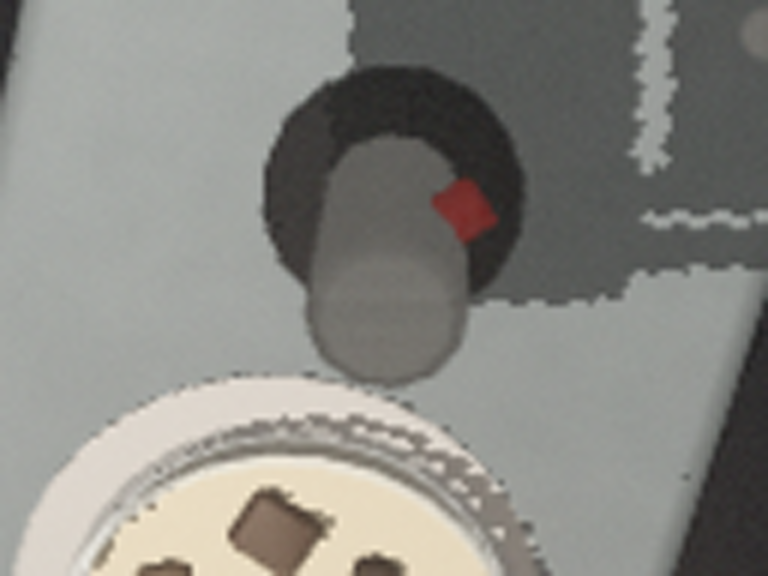

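The wrist view (crop offset (186,153), scale 6) shows the stub's top disc at crop (387,316) and the washer centred at (394,193). The red button is at (465,210), sticking out to the camera's right, which is toward world −y.

Run:
```python
from h import *
W=np.load("w1.npy",allow_pickle=True).item()
P=lambda x,y:(186+x/6,153+y/6)
st=at_z(W,P(387,313),.082);wa=at_z(W,P(394,193),.026)
print(st,wa)
c=st*.5+wa*.5
for z in (.0575,.060):
    b=at_z(W,P(465,210),z)-c; print(b,np.hypot(*b),np.arctan2(b[1],b[0]))
# fit yaw: predict quad corners
for yaw in np.arange(-1,-.2,.1):
    u=np.array([np.cos(yaw),np.sin(yaw)]);v=np.array([-u[1],u[0]])
    q=[np.r_[c+r*u+w*v,.0575+h] for r,w,h in((.016,-.004,0),(.016,.004,0),(.016,0,.004),(.011,0,.004))]
    print(round(yaw,1),((proj(W,q)-[186,153])*6).round().tolist())
```

```text
[0.6073374  0.22449265] [0.60789141 0.22465435]
[ 0.00992044 -0.00743609] 0.012398004814812924 -0.6432274739393363
[ 0.01056944 -0.00712431] 0.012746327965836655 -0.5930949014555715
-1.0 [[507.0, 259.0], [496.0, 206.0], [502.0, 241.0], [467.0, 248.0]]
-0.9 [[507.0, 248.0], [491.0, 196.0], [500.0, 231.0], [465.0, 241.0]]
-0.8 [[506.0, 237.0], [484.0, 187.0], [496.0, 220.0], [463.0, 234.0]]
-0.7 [[503.0, 226.0], [477.0, 178.0], [491.0, 210.0], [459.0, 227.0]]
-0.6 [[500.0, 216.0], [468.0, 170.0], [485.0, 201.0], [455.0, 220.0]]
-0.5 [[496.0, 205.0], [459.0, 163.0], [478.0, 192.0], [450.0, 214.0]]
-0.4 [[490.0, 195.0], [449.0, 157.0], [470.0, 184.0], [445.0, 209.0]]
-0.3 [[483.0, 186.0], [439.0, 152.0], [462.0, 176.0], [439.0, 204.0]]
```

carry_out(
  commands=[
    [-21.5,36,-15,0,0,0,93],
    [-21.5,36,-15,0,0,0,93],
    [-21.5,36,-15,0,0,0,93],
    [-21.5,36,-15,0,0,0,93],
    [-21.5,36,-15,0,0,0,93],
    [-21.5,36,-15,0,0,0,93],
    [-21.5,36,-15,0,0,0,93],
    [-21.5,36,-15,0,0,0,93],
    [-21.5,36,-15,0,0,0,93],
    [-21.5,36,-15,0,0,0,93],
  ],
)

```text
t: 2.75
eef_pos: [0.546, -0.1649, 0.2917]
tcp_rot: [-0.0, 0.981, 0.194, -0.0]
wrist_force: [0.1, -0.4, -0.2]
opening: 0.0929
gripper_force: 0.0
```

Run:
```python
from h import *
snapshot("wrist");snapshot("wrist")
W=camera_info("wrist");i=snapshot("wrist")[...,::-1]
cv2.imwrite("pics/w2.png",i);np.save("w2.npy",W,allow_pickle=True)
print(state()["eef_pos"],proj(W,[[.543,-.195,.183],[.469,-.225,.12]]))
```

```text
[ 0.54670688 -0.16639262  0.29185248] [[281.91968438 201.98966332]
 [276.30096193 249.074215  ]]
```

View pics/w2.png

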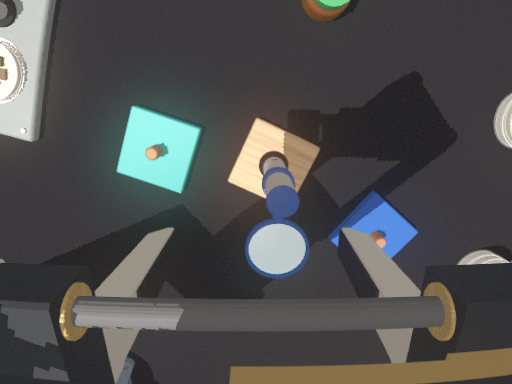

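The wrist view shows the pillar's cap at (283,202) and the lens centre at (277,248), both matching my estimate. The wooden block is under the pillar; the teal and blue decoys are to either side.

Run:
```python
from h import *
W=np.load("w2.npy",allow_pickle=True).item()
c=at_z(W,(283,201.5),.183);l=at_z(W,(277,248),.120);d=c-l
print(c,l,np.hypot(*d),np.arctan2(d[1],d[0]))
P=np.mean([state()["eef_pos"] for _ in range(5)],0);print(P)
plan([c[0],c[1],.215],np.arctan2(d[1],d[0]),5)
plan([c[0],c[1],.215],.39,5)
```

```text
[ 0.54380513 -0.1957339 ] [ 0.47060302 -0.22521582] 0.07891598899712367 0.38287201171881957
[ 0.54670688 -0.16639262  0.29185248]
t 2.9 p [ 0.5467 -0.1664  0.2919] yawx 0.3846 f [0.7 1.  0. ] q6 0.7 open 0.0927
[-2.8, 5.2, 15.4] [0.0003, -0.0002, 0.0003]
[-2.8, 5.2, 15.4] [0.0003, -0.0002, 0.0003]
[-2.7, 5.2, 15.4] [0.0003, -0.0002, 0.0003]
[-2.7, 5.2, 15.4] [0.0003, -0.0002, 0.0003]
[-2.7, 5.2, 15.4] [0.0003, -0.0002, 0.0003]
t 2.9 p [ 0.5467 -0.1664  0.2919] yawx 0.3846 f [0.7 1.  0. ] q6 0.7 open 0.0927
[-2.8, 5.2, 15.4] [0.0003, -0.0002, -0.0011]
[-2.8, 5.2, 15.4] [0.0003, -0.0002, -0.0011]
[-2.8, 5.2, 15.4] [0.0003, -0.0002, -0.0011]
[-2.8, 5.2, 15.4] [0.0003, -0.0002, -0.0011]
[-2.8, 5.2, 15.4] [0.0003, -0.0002, -0.0011]
```

carry_out(
  commands=[
    [-4.6,8.7,10,0,0,0,93],
    [-4.6,8.7,10,0,0,0,93],
    [-4.6,8.6,10,0,0,0,93],
    [0,0,15,0,0,0,93],
    [0,0,15,0,0,0,93],
    [0,0,15,0,0,0,93],
    [0,0,15,0,0,0,93],
    [0,0,10,0,0,0,93],
    [0,0,0,0,0,0,93],
    [0,0,0,0,0,0,93],
  ],
)

```text
t: 3.73
eef_pos: [0.5436, -0.1927, 0.1898]
tcp_rot: [-0.001, 0.981, 0.193, -0.001]
wrist_force: [-0.1, 0.4, 0.4]
opening: 0.0929
gripper_force: 0.0
```

Run:
```python
from h import *
plan([.5438,-.1957,.137],.383,5)
i=snapshot("wrist")[...,::-1]
cv2.imwrite("pics/w3.png",i)
```

```text
t 3.73 p [ 0.5436 -0.1927  0.1898] yawx 0.3886 f [-0.1  0.4  0.4] q6 0.65 open 0.0929
[-0.2, 0.6, 10.6] [-0.0004, 0.0003, 0.0011]
[-0.2, 0.6, 10.6] [-0.0004, 0.0003, 0.0011]
[-0.2, 0.6, 10.6] [-0.0004, 0.0003, 0.0011]
[-0.2, 0.6, 10.6] [-0.0004, 0.0003, 0.0011]
[-0.2, 0.6, 10.6] [-0.0004, 0.0003, 0.0011]
```

View pics/w3.png

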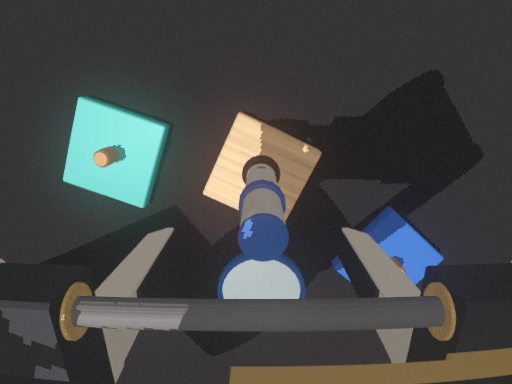

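The cap is at (263,236), centred between the open fingers to within about 3 mm. I'll go down and close.

carry_out(
  commands=[
    [-0.5,1.5,5,0,0,0,93],
    [-0.5,1.5,10,0,0,0,93],
    [0,0,10,0,0,0,93],
    [0,0,10,0,0,0,93],
    [0,0,10,0,0,0,93],
    [0,0,8,0,0,0,93],
    [0,0,0,0,0,0,93],
    [0,0,0,0,0,0,60],
    [0,0,0,0,0,0,40],
    [0,0,0,0,0,0,20],
  ],
)

```text
t: 4.62
eef_pos: [0.5447, -0.1967, 0.1386]
tcp_rot: [0.0, 0.981, 0.193, 0.0]
wrist_force: [-0.3, -0.7, 0.5]
opening: 0.0777
gripper_force: 0.0
```

carry_out(
  commands=[
    [0,0,0,0,0,0,20],
    [0,0,0,0,0,0,20],
    [0,0,0,0,0,0,20],
    [0,0,0,0,0,0,20],
    [0,0,0,0,0,0,20],
    [0,0,0,0,0,0,20],
    [0,0,0,0,0,0,20],
    [0,0,0,0,0,0,20],
    [0,0,0,0,0,0,20],
    [0,0,0,0,0,0,20],
  ],
)

```text
t: 5.45
eef_pos: [0.5443, -0.1964, 0.138]
tcp_rot: [0.0, 0.981, 0.193, 0.0]
wrist_force: [-0.3, -0.2, -0.3]
opening: 0.0297
gripper_force: 30.0
```

```bash
python3 -c "
from h import *
plan([.5438,-.1957,.137],.383,1)"
```

```text
t 5.45 p [ 0.5443 -0.1964  0.138 ] yawx 0.3878 f [-0.3 -0.2 -0.3] q6 0.64 open 0.0297
[-0.2, -0.9, 1.0] [0.0, -0.0, 0.0048]
```

carry_out(
  commands=[
    [0,0,-4,0,0,0,20],
    [0,0,-8,0,0,0,20],
    [0,0,-12,0,0,0,20],
    [0,0,-15,0,0,0,20],
    [0,0,-16,0,0,0,20],
    [0,0,-16,0,0,0,20],
    [0,0,-15,0,0,0,20],
    [0,0,-12,0,0,0,20],
    [0,0,-9,0,0,0,20],
    [0,0,-4,0,0,0,20],
  ],
)

```text
t: 6.28
eef_pos: [0.5447, -0.1967, 0.2509]
tcp_rot: [0.001, 0.981, 0.193, 0.001]
wrist_force: [0.6, -0.1, -1.5]
opening: 0.0297
gripper_force: 30.0
```

```bash
python3 -c "
from h import *
plan([.6075,.2245,.248],-.15,20)"
```

```text
t 6.28 p [ 0.5447 -0.1967  0.2509] yawx 0.3879 f [ 0.6 -0.1 -1.5] q6 0.64 open 0.0297
[10.9, -18.3, 0.1] [0.0001, -0.0001, 0.0269]
[10.4, -18.6, 0.1] [0.0001, -0.0001, 0.0269]
[9.9, -18.9, 0.1] [0.0001, -0.0001, 0.0269]
[9.4, -19.1, 0.1] [0.0001, -0.0001, 0.0269]
[8.8, -19.4, 0.1] [0.0001, -0.0001, 0.0269]
[8.3, -19.6, 0.1] [0.0001, -0.0001, 0.0269]
[7.8, -19.8, 0.1] [0.0001, -0.0001, 0.0269]
[7.3, -20.0, 0.1] [0.0001, -0.0001, 0.0269]
[6.7, -20.2, 0.1] [0.0001, -0.0001, 0.0269]
[6.2, -20.4, 0.1] [0.0001, -0.0001, 0.0269]
[5.6, -20.5, 0.1] [0.0001, -0.0001, 0.0269]
[5.1, -20.7, 0.1] [0.0001, -0.0001, 0.0269]
[4.5, -20.8, 0.1] [0.0001, -0.0001, 0.0269]
[3.9, -20.9, 0.1] [0.0001, -0.0001, 0.0269]
[3.4, -21.0, 0.1] [0.0001, -0.0001, 0.0269]
[2.8, -21.1, 0.1] [0.0001, -0.0001, 0.0269]
[2.2, -21.2, 0.1] [0.0001, -0.0001, 0.0269]
[1.7, -21.2, 0.1] [0.0001, -0.0001, 0.0269]
[1.1, -21.3, 0.1] [0.0001, -0.0001, 0.0269]
[0.5, -21.3, 0.1] [0.0001, -0.0001, 0.0269]
```

carry_out(
  commands=[
    [10.9,-18.3,0.1,0,0,0.027,20],
    [10.4,-18.6,0.1,0,0,0.027,20],
    [9.9,-18.9,0.1,0,0,0.027,20],
    [9.4,-19.1,0.1,0,0,0.027,20],
    [8.8,-19.4,0.1,0,0,0.027,20],
    [8.3,-19.6,0.1,0,0,0.027,20],
    [7.8,-19.8,0.1,0,0,0.027,20],
    [7.3,-20,0.1,0,0,0.027,20],
    [6.7,-20.2,0.1,0,0,0.027,20],
    [6.2,-20.4,0.1,0,0,0.027,20],
  ],
)

```text
t: 7.12
eef_pos: [0.5756, 0.0153, 0.2475]
tcp_rot: [-0.0, 0.998, 0.058, -0.001]
wrist_force: [0.0, 0.2, -2.9]
opening: 0.0299
gripper_force: 30.0
```

carry_out(
  commands=[
    [5.6,-20.5,0.1,0,0,0.027,20],
    [5.1,-20.7,0.1,0,0,0.027,20],
    [4.5,-20.8,0.1,0,0,0.027,20],
    [3.9,-20.9,0.1,0,0,0.027,20],
    [3.4,-21,0.1,0,0,0.027,20],
    [2.8,-21.1,0.1,0,0,0.027,20],
    [2.2,-21.2,0.1,0,0,0.027,20],
    [1.7,-21.2,0.1,0,0,0.027,20],
    [1.1,-21.3,0.1,0,0,0.027,20],
    [0.5,-21.3,0.1,0,0,0.027,20],
  ],
)

```text
t: 7.95
eef_pos: [0.6072, 0.2257, 0.2463]
tcp_rot: [0.0, 0.997, -0.077, -0.001]
wrist_force: [-0.2, -1.0, -1.6]
opening: 0.0297
gripper_force: 30.0
```

Run:
```python
from h import *
snapshot("wrist");snapshot("wrist")
plan([.6075,.2245,.22],-.15,1)
W=camera_info("wrist");i=snapshot("wrist")[...,::-1];s=snapshot("side")[...,::-1];t=snapshot("top")[...,::-1]
plan([.6075,.2245,.22],-.15,1)
np.save("w4.npy",W,allow_pickle=True)
for n,k in zip(("w4","s4","t4"),(i,s,t)): cv2.imwrite(f"pics/{n}.png",k)
c=lambda i,x,y,w,h:cv2.resize(i[y:y+h,x:x+w],(400,600),interpolation=cv2.INTER_CUBIC)
S=camera_info("side"); print(proj(S,[[.6075,.2245,.082],[.6075,.2245,.13],[.6075,.2245,.3]]))
u=proj(W,[.6075,.2245,.13])[0];print(u)
cv2.imwrite("pics/c4.png",np.hstack([c(s,145,204,120,180),c(i,197,150,120,180)]))
```

```text
t 8.05 p [0.6071 0.2279 0.246 ] yawx -0.1497 f [-0.  -0.5 -3. ] q6 1.91 open 0.0296
[1.0, 3.3, 26.0] [-0.0009, 0.0017, 0.0003]
t 8.2 p [0.6072 0.2243 0.2464] yawx -0.1515 f [-0.4  0.3 -2.9] q6 1.9 open 0.0297
[0.3, -0.3, 26.4] [0.001, 0.0011, -0.0015]
[[189.42437239 326.10085492]
 [185.77374484 311.08299676]
 [167.94728854 238.00779182]]
[261.53301578 184.94611945]
```

View pics/c4.png

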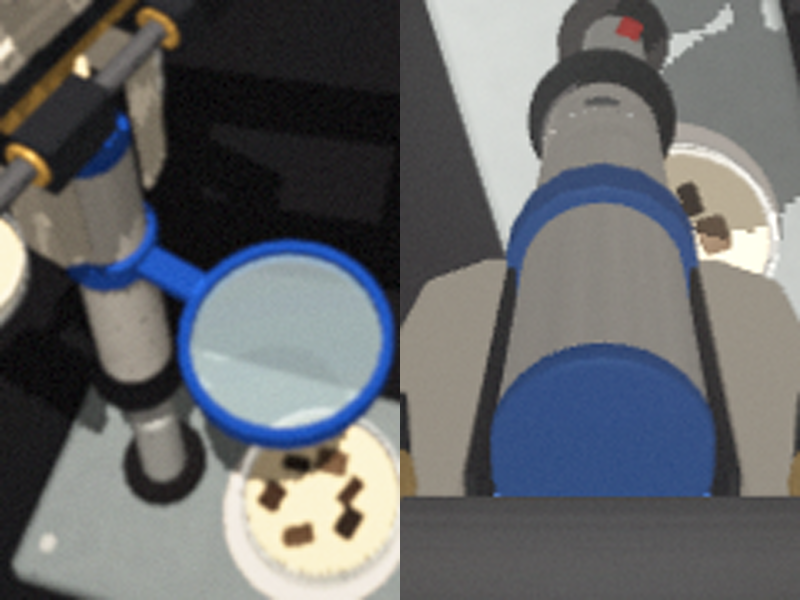

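The pillar hangs just above the stub, with its mouth at side crop (137,385) and the stub right below it. The hole is visible at wrist crop (601,101) and the red button at (630,28). I'll check the rim position with numbers before lowering.

Run:
```python
from h import *
W=np.load("w4.npy",allow_pickle=True).item();S=camera_info("side")
wc=lambda p:((p-[197,150])*[400/120,600/180]+[400,0]).round().tolist()
sc=lambda p:((p-[145,204])*[400/120,600/180]).round().tolist()
a=np.linspace(0,2*np.pi,181)
def ring(c,z,r):return np.c_[c[0]+r*np.cos(a),c[1]+r*np.sin(a),0*a+z]
def ext(p):return "L",p[p[:,0].argmin()].round().tolist(),"R",p[p[:,0].argmax()].round().tolist(),"T",p[p[:,1].argmin()].round().tolist(),"B",p[p[:,1].argmax()].round().tolist()
C=(.6075,.2245)
for n,cam,f in(("W",W,wc),("S",S,sc)):
    for nm,z,r in(("rim",.126,.021),("cap",.291,.015),("washer",.026,.021),("stubtop",.082,.011)):
        print(n,nm,*ext(np.array(f(proj(cam,ring(C,z,r))))))
y=-.15
print("hole",wc(proj(W,[C[0]+.015*np.cos(y),C[1]+.015*np.sin(y),.16])[0]))
print("lens S",sc(proj(S,[C[0]-.08*np.cos(y),C[1]-.08*np.sin(y),.230])[0]))
```

```text
W rim L [540.0, 103.0] R [690.0, 117.0] T [622.0, 39.0] B [603.0, 183.0]
W cap L [514.0, 443.0] R [742.0, 444.0] T [636.0, 344.0] B [613.0, 539.0]
W washer L [555.0, 39.0] R [669.0, 44.0] T [616.0, -16.0] B [609.0, 96.0]
W stubtop L [579.0, 72.0] R [648.0, 80.0] T [617.0, 42.0] B [607.0, 109.0]
S rim L [89.0, 360.0] R [185.0, 363.0] T [151.0, 318.0] B [127.0, 408.0]
S cap L [36.0, 131.0] R [125.0, 127.0] T [96.0, 96.0] B [70.0, 166.0]
S washer L [118.0, 457.0] R [203.0, 460.0] T [169.0, 417.0] B [151.0, 502.0]
S stubtop L [124.0, 407.0] R [172.0, 408.0] T [152.0, 384.0] B [140.0, 430.0]
hole [617.0, 91.0]
lens S [283.0, 327.0]
```

carry_out(
  commands=[
    [0.5,1,0,0,0,0,20],
    [0.5,1,0,0,0,0,20],
    [0.5,1,4,0,0,0,20],
    [0,0,7,0,0,0,20],
    [0,0,8,0,0,0,20],
    [0,0,8,0,0,0,20],
    [0,0,8,0,0,0,20],
    [0,0,7,0,0,0,20],
    [0,0,4,0,0,0,20],
    [0,0,0,0,0,0,20],
  ],
)

```text
t: 9.03
eef_pos: [0.6079, 0.2214, 0.1993]
tcp_rot: [0.0, 0.997, -0.076, -0.001]
wrist_force: [-0.6, 0.2, -1.8]
opening: 0.0293
gripper_force: 30.0
```

carry_out(
  commands=[
    [0,0,1,0,0,0,20],
    [0,0,1,0,0,0,20],
    [0,0,1,0,0,0,20],
    [0,0,1,0,0,0,20],
    [0,0,1,0,0,0,20],
    [0,0,1,0,0,0,20],
    [0,0,1,0,0,0,20],
    [0,0,1,0,0,0,20],
    [0,0,0,0,0,0,20],
    [0,0,0,0,0,0,20],
  ],
)

```text
t: 9.87
eef_pos: [0.6086, 0.2215, 0.1929]
tcp_rot: [0.0, 0.997, -0.076, -0.0]
wrist_force: [0.1, -0.2, -2.9]
opening: 0.0297
gripper_force: 30.0
```

```bash
cat > st.py <<'E'
from h import *
L=[]
for _ in range(4):
    s=state();L.append(np.r_[s["eef_pos"]*1000,s["wrist_force"],s["wrist_torque"]*10]);snapshot("top")
print(s["t"],np.mean(L,0).round(1),np.std(L,0).round(1),"q",s["qpos"].round(4))
E
python3 st.py
```

```text
10.0167 [ 6.086e+02  2.215e+02  1.930e+02  0.000e+00  2.000e-01 -2.200e+00
 -1.000e-01  1.400e+00 -1.000e-01] [0.  0.  0.1 0.4 0.4 0.6 0.2 0.1 0.2] q [ 1.7710e-01  4.5000e-01  1.3192e+00 -1.0000e-04  1.3722e+00  1.9002e+00]
```

carry_out(
  commands=[
    [0,0,1,0,0,0,20],
    [0,0,1,0,0,0,20],
    [0,0,1,0,0,0,20],
    [0,0,1,0,0,0,20],
    [0,0,0,0,0,0,20],
    [0,0,0,0,0,0,20],
    [0,0,0,0,0,0,20],
    [0,0,0,0,0,0,20],
    [0,0,0,0,0,0,20],
    [0,0,0,0,0,0,20],
  ],
)

```text
t: 10.9
eef_pos: [0.6086, 0.2219, 0.1892]
tcp_rot: [-0.0, 0.997, -0.076, 0.0]
wrist_force: [-1.7, 3.7, 1.1]
opening: 0.0297
gripper_force: 30.0
```

```bash
python3 st.py
```

```text
11.05 [608.6 221.9 189.2  -1.2   3.9   0.8  10.5   4.3  -0. ] [0.  0.  0.  0.5 0.7 0.2 0.4 0.1 0.3] q [1.7730e-01 4.5250e-01 1.3250e+00 5.0000e-04 1.3638e+00 1.9002e+00]
```

carry_out(
  commands=[
    [-0.4,-0.8,0,0,0,0,20],
    [-0.4,-0.8,0,0,0,0,20],
    [-0.4,-0.8,0,0,0,0,20],
    [0,0,1,0,0,0,20],
    [0,0,1,0,0,0,20],
    [0,0,1,0,0,0,20],
    [0,0,0,0,0,0,20],
    [0,0,0,0,0,0,20],
    [0,0,0,0,0,0,20],
    [0,0,0,0,0,0,20],
  ],
)

```text
t: 11.93
eef_pos: [0.6078, 0.224, 0.186]
tcp_rot: [0.0, 0.997, -0.076, 0.0]
wrist_force: [-0.1, -0.4, -3.0]
opening: 0.0298
gripper_force: 30.0
```

```bash
python3 st.py
```

```text
12.0833 [ 6.078e+02  2.240e+02  1.860e+02  1.000e-01 -2.000e-01 -2.500e+00
 -1.000e-01  1.300e+00  1.000e-01] [0.  0.  0.  0.3 0.5 0.6 0.5 0.2 0.3] q [ 0.1813  0.4546  1.3292 -0.      1.3576  1.9043]
```

carry_out(
  commands=[
    [0,0,1,0,0,0,20],
    [0,0,1,0,0,0,20],
    [0,0,1,0,0,0,20],
    [0,0,1,0,0,0,20],
    [0,0,1,0,0,0,20],
    [0,0,1,0,0,0,20],
    [0,0,1,0,0,0,20],
    [0,0,1,0,0,0,20],
    [0,0,1,0,0,0,20],
    [0,0,1,0,0,0,20],
  ],
)

```text
t: 12.97
eef_pos: [0.6079, 0.224, 0.176]
tcp_rot: [0.0, 0.997, -0.076, 0.0]
wrist_force: [0.1, -0.5, -1.1]
opening: 0.0295
gripper_force: 30.0
```

carry_out(
  commands=[
    [0,0,1,0,0,0,20],
    [0,0,1,0,0,0,20],
    [0,0,1,0,0,0,20],
    [0,0,1,0,0,0,20],
    [0,0,1,0,0,0,20],
    [0,0,0,0,0,0,20],
    [0,0,0,0,0,0,20],
    [0,0,0,0,0,0,20],
    [0,0,0,0,0,0,20],
    [0,0,0,0,0,0,20],
  ],
)

```text
t: 13.8
eef_pos: [0.6081, 0.224, 0.1712]
tcp_rot: [-0.0, 0.997, -0.076, 0.0]
wrist_force: [1.3, -1.9, 3.0]
opening: 0.0298
gripper_force: 30.0
```

```bash
python3 st.py
```

```text
13.95 [608.1 224.  171.2   1.9  -1.1   2.4  -3.4  -4.5  -0. ] [0.  0.  0.  0.5 0.5 0.7 0.4 0.3 0.1] q [ 1.8130e-01  4.6470e-01  1.3501e+00 -2.0000e-04  1.3259e+00  1.9043e+00]
```

carry_out(
  commands=[
    [0,0,1,0,0,0,20],
    [0,0,1,0,0,0,20],
    [0,0,1,0,0,0,20],
    [0,0,1,0,0,0,20],
    [0,0,1,0,0,0,20],
    [0,0,1,0,0,0,20],
    [0,0,0,0,0,0,20],
    [0,0,0,0,0,0,20],
    [0,0,0,0,0,0,20],
    [0,0,0,0,0,0,20],
  ],
)

```text
t: 14.83
eef_pos: [0.6075, 0.224, 0.1645]
tcp_rot: [0.0, 0.997, -0.076, -0.0]
wrist_force: [2.0, -2.6, -4.8]
opening: 0.0298
gripper_force: 30.0
```

```bash
python3 st.py
```

```text
14.9833 [ 6.075e+02  2.240e+02  1.645e+02  2.600e+00 -2.300e+00 -4.300e+00
 -5.300e+00 -6.300e+00  1.000e-01] [0.  0.  0.  0.4 0.3 0.5 0.3 0.3 0.3] q [ 0.1813  0.4695  1.3591 -0.      1.3138  1.9043]
```

carry_out(
  commands=[
    [0,0,2,0,0,0,20],
    [0,0,2,0,0,0,20],
    [0,0,2,0,0,0,20],
    [0,0,2,0,0,0,20],
    [0,0,2,0,0,0,20],
    [0,0,2,0,0,0,20],
    [0,0,2,0,0,0,20],
    [0,0,2,0,0,0,20],
    [0,0,0,0,0,0,20],
    [0,0,0,0,0,0,20],
  ],
)

```text
t: 15.87
eef_pos: [0.6076, 0.2242, 0.1484]
tcp_rot: [-0.0, 0.997, -0.076, -0.0]
wrist_force: [2.6, -1.5, -3.3]
opening: 0.0293
gripper_force: 30.0
```

```bash
python3 st.py
```

```text
16.0167 [607.6 224.1 148.5   2.7  -1.9  -3.6  -4.9  -6.8  -0. ] [0.  0.  0.  0.5 0.5 0.3 0.1 0.4 0.3] q [1.8140e-01 4.8170e-01 1.3801e+00 1.0000e-04 1.2804e+00 1.9043e+00]
```

carry_out(
  commands=[
    [0,0,1,0,0,0,20],
    [0,0,1,0,0,0,20],
    [0,0,1,0,0,0,20],
    [0,0,1,0,0,0,20],
    [0,0,0,0,0,0,20],
    [0,0,0,0,0,0,20],
    [0,0,0,0,0,0,20],
    [0,0,0,0,0,0,20],
    [0,0,0,0,0,0,20],
    [0,0,0,0,0,0,20],
  ],
)

```text
t: 16.9
eef_pos: [0.608, 0.2241, 0.1452]
tcp_rot: [-0.0, 0.997, -0.076, 0.0]
wrist_force: [2.9, -3.0, 1.0]
opening: 0.0296
gripper_force: 30.0
```

```bash
python3 st.py
```

```text
17.05 [608.  224.1 145.2   2.5  -3.1   1.8  -7.4  -5.3   0. ] [0.  0.  0.  0.4 0.2 0.7 0.3 0.2 0.2] q [ 1.8130e-01  4.8420e-01  1.3846e+00 -1.0000e-04  1.2723e+00  1.9043e+00]
```

carry_out(
  commands=[
    [0,0,0.5,0,0,0,20],
    [0,0,0.5,0,0,0,20],
    [0,0,0.5,0,0,0,20],
    [0,0,0.5,0,0,0,20],
    [0,0,0,0,0,0,20],
    [0,0,0,0,0,0,20],
    [0,0,0,0,0,0,20],
    [0,0,0,0,0,0,20],
    [0,0,0,0,0,0,20],
    [0,0,0,0,0,0,20],
  ],
)

```text
t: 17.93
eef_pos: [0.6081, 0.2241, 0.1439]
tcp_rot: [-0.0, 0.997, -0.076, 0.001]
wrist_force: [1.6, -3.5, 6.9]
opening: 0.0296
gripper_force: 30.0
```

```bash
python3 st.py
```

```text
18.0833 [ 6.081e+02  2.241e+02  1.439e+02  1.700e+00 -3.000e+00  6.300e+00
 -8.200e+00 -3.300e+00  1.000e-01] [0.  0.  0.  0.1 0.4 0.8 0.2 0.3 0.3] q [ 1.8130e-01  4.8510e-01  1.3866e+00 -1.0000e-04  1.2687e+00  1.9043e+00]
```

carry_out(
  commands=[
    [0,0,0,0,0,0.025,20],
    [0,0,0,0,0,0.025,20],
    [0,0,0,0,0,0.025,20],
    [0,0,0,0,0,0.025,20],
    [0,0,0,0,0,0.025,20],
    [0,0,0,0,0,0.025,20],
    [0,0,0,0,0,0.025,20],
    [0,0,0,0,0,0.025,20],
    [0,0,0,0,0,0,20],
    [0,0,0,0,0,0,20],
  ],
)

```text
t: 18.97
eef_pos: [0.6081, 0.2239, 0.1438]
tcp_rot: [-0.0, 0.985, -0.175, 0.001]
wrist_force: [1.8, -3.7, 5.4]
opening: 0.0293
gripper_force: 30.0
```

```bash
python3 st.py
```

```text
19.1167 [ 6.081e+02  2.240e+02  1.438e+02  2.200e+00 -3.100e+00  6.000e+00
 -9.100e+00 -3.300e+00  4.000e-01] [0.  0.  0.  0.3 0.4 0.5 0.4 0.2 0.2] q [ 1.8120e-01  4.8510e-01  1.3866e+00 -3.0000e-04  1.2687e+00  2.1043e+00]
```

carry_out(
  commands=[
    [0,0,0,0,0,0.015,20],
    [0,0,0,0,0,0.015,20],
    [0,0,0,0,0,0.015,20],
    [0,0,0,0,0,0.015,20],
    [0,0,0,0,0,0.015,20],
    [0,0,0,0,0,0.015,20],
    [0,0,0,0,0,0,20],
    [0,0,0,0,0,0,20],
    [0,0,0,0,0,0,20],
    [0,0,0,0,0,0,20],
  ],
)

```text
t: 20.0
eef_pos: [0.6079, 0.2239, 0.1438]
tcp_rot: [0.0, 0.976, -0.219, 0.0]
wrist_force: [1.1, -3.6, 6.5]
opening: 0.0297
gripper_force: 30.0
```

```bash
python3 st.py
```

```text
20.15 [607.9 223.9 143.8   1.4  -3.5   6.6  -9.   -2.5  -0. ] [0.  0.  0.  0.5 0.5 0.1 0.2 0.4 0.4] q [ 1.8120e-01  4.8510e-01  1.3868e+00 -3.0000e-04  1.2691e+00  2.1944e+00]
```

Yaw is now about −0.44. I'll continue in small steps.

carry_out(
  commands=[
    [0,0,0,0,0,0.015,20],
    [0,0,0,0,0,0.015,20],
    [0,0,0,0,0,0.015,20],
    [0,0,0,0,0,0.015,20],
    [0,0,0,0,0,0,20],
    [0,0,0,0,0,0,20],
    [0,0,0,0,0,0,20],
    [0,0,0,0,0,0,20],
    [0,0,0,0,0,0,20],
    [0,0,0,0,0,0,20],
  ],
)

```text
t: 21.03
eef_pos: [0.6076, 0.2242, 0.1437]
tcp_rot: [-0.0, 0.969, -0.248, 0.0]
wrist_force: [0.6, -2.2, 6.3]
opening: 0.0297
gripper_force: 30.0
```

```bash
python3 st.py
```

```text
21.1833 [ 6.075e+02  2.242e+02  1.437e+02  6.000e-01 -2.700e+00  6.500e+00
 -7.700e+00 -7.000e-01  3.000e-01] [0.  0.  0.  0.4 0.3 0.3 0.3 0.3 0.1] q [1.8150e-01 4.8510e-01 1.3870e+00 1.0000e-04 1.2694e+00 2.2543e+00]
```

carry_out(
  commands=[
    [0,0,0,0,0,0.01,20],
    [0,0,0,0,0,0.01,20],
    [0,0,0,0,0,0.01,20],
    [0,0,0,0,0,0,20],
    [0,0,0,0,0,0,20],
    [0,0,0,0,0,0,20],
    [0,0,0,0,0,0,20],
    [0,0,0,0,0,0,20],
    [0,0,0,0,0,0,20],
    [0,0,0,0,0,0,20],
  ],
)

```text
t: 22.07
eef_pos: [0.6074, 0.2243, 0.1437]
tcp_rot: [-0.0, 0.965, -0.263, -0.0]
wrist_force: [0.4, -2.2, 6.5]
opening: 0.0299
gripper_force: 30.0
```

```bash
python3 st.py
```

```text
22.2167 [ 6.074e+02  2.243e+02  1.437e+02  1.000e-01 -2.600e+00  6.700e+00
 -7.000e+00 -0.000e+00  4.000e-01] [0.  0.  0.  0.3 0.3 0.5 0.2 0.3 0.4] q [1.8160e-01 4.8510e-01 1.3871e+00 4.0000e-04 1.2696e+00 2.2842e+00]
```

```bash
cat > red.py <<'E'
from h import *
i=snapshot("wrist")
h=cv2.cvtColor(i,cv2.COLOR_RGB2HSV)[80:230,190:330]
m=((h[...,0]<8)|(h[...,0]>170))&(h[...,1]>110)&(h[...,2]>40)
y,x=np.nonzero(m);print("red",len(x),(x.mean()+190,y.mean()+80) if len(x) else "")
cv2.imwrite("pics/w5.png",i[...,::-1])
cv2.imwrite("pics/w5c.png",cv2.resize(i[130:205,215:315,::-1],(800,600),interpolation=cv2.INTER_CUBIC))
E
python3 red.py
```

```text
red 25 (np.float64(258.0), np.float64(179.07999999999998))
```

carry_out(
  commands=[
    [0,0,0,0,0,0.01,20],
    [0,0,0,0,0,0.01,20],
    [0,0,0,0,0,0.01,20],
    [0,0,0,0,0,0.01,20],
    [0,0,0,0,0,0,20],
    [0,0,0,0,0,0,20],
    [0,0,0,0,0,0,20],
    [0,0,0,0,0,0,20],
    [0,0,0,0,0,0,20],
    [0,0,0,0,0,0,20],
  ],
)

```text
t: 23.15
eef_pos: [0.6073, 0.2245, 0.1437]
tcp_rot: [-0.0, 0.959, -0.282, -0.0]
wrist_force: [0.5, -2.0, 6.2]
opening: 0.0299
gripper_force: 30.0
```

```bash
python3 st.py; python3 red.py
```

```text
23.3 [ 6.073e+02  2.245e+02  1.437e+02  6.000e-01 -1.700e+00  6.200e+00
 -5.600e+00  8.000e-01  6.000e-01] [0.  0.  0.  0.5 0.3 0.2 0.3 0.4 0.1] q [1.8170e-01 4.8510e-01 1.3872e+00 7.0000e-04 1.2697e+00 2.3242e+00]
red 28 (np.float64(257.32142857142856), np.float64(179.0))
```

View pics/w5c.png

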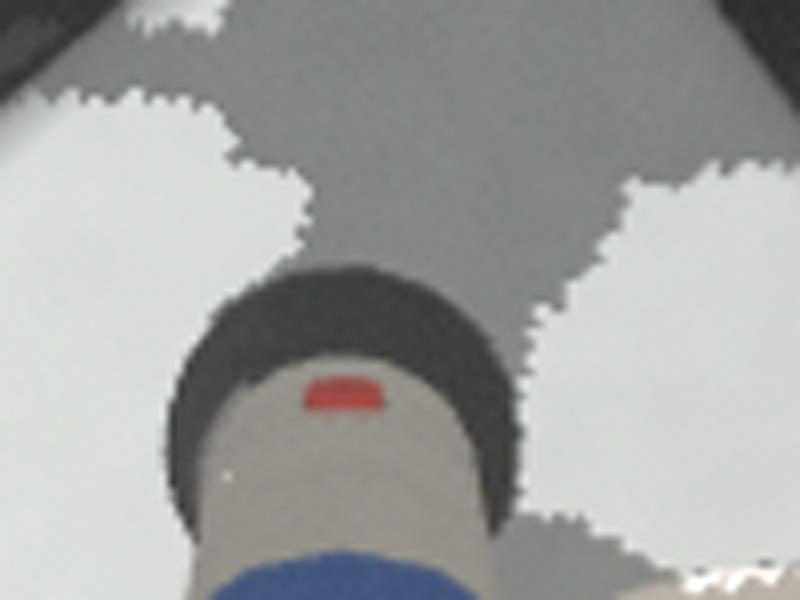

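The button's red face fills the hole at crop (343,393) across its full 8 mm width and moves with the tube. I'll tug upward gently to check the lock.

carry_out(
  commands=[
    [0,0,-0.5,0,0,0,20],
    [0,0,-0.5,0,0,0,20],
    [0,0,-0.5,0,0,0,20],
    [0,0,-0.5,0,0,0,20],
    [0,0,-0.5,0,0,0,20],
    [0,0,-0.5,0,0,0,20],
    [0,0,-0.5,0,0,0,20],
    [0,0,0,0,0,0,20],
    [0,0,0,0,0,0,20],
    [0,0,0,0,0,0,20],
  ],
)

```text
t: 24.23
eef_pos: [0.6072, 0.2242, 0.1453]
tcp_rot: [0.0, 0.959, -0.282, -0.001]
wrist_force: [2.1, -0.1, -9.6]
opening: 0.0296
gripper_force: 30.0
```

```bash
python3 st.py; python3 red.py
```

```text
24.3833 [ 6.072e+02  2.242e+02  1.454e+02  2.700e+00  3.000e-01 -1.040e+01
  2.400e+00 -5.200e+00  3.000e-01] [0.  0.  0.  0.4 0.3 0.8 0.2 0.4 0.2] q [1.8140e-01 4.8430e-01 1.3839e+00 4.0000e-04 1.2752e+00 2.3244e+00]
red 34 (np.float64(257.0), np.float64(178.58823529411765))
```

It's locked: pulled upward, it holds at about −10 N. Next I unload it, release and retreat.

carry_out(
  commands=[
    [0,0,0.5,0,0,0,20],
    [0,0,0.5,0,0,0,20],
    [0,0,0,0,0,0,20],
    [0,0,0,0,0,0,35],
    [0,0,0,0,0,0,50],
    [0,0,0,0,0,0,70],
    [0,0,0,0,0,0,80],
    [0,0,0,0,0,0,80],
    [0,0,0,0,0,0,80],
    [0,0,0,0,0,0,80],
  ],
)

```text
t: 25.32
eef_pos: [0.6078, 0.2241, 0.1458]
tcp_rot: [-0.0, 0.959, -0.282, 0.0]
wrist_force: [0.1, -0.4, 0.4]
opening: 0.07
gripper_force: 0.0
```

carry_out(
  commands=[
    [0,0,-5,0,0,0,80],
    [0,0,-10,0,0,0,80],
    [0,0,-10,0,0,0,80],
    [0,0,-12,0,0,0,80],
    [0,0,-15,0,0,0,80],
    [0,0,-15,0,0,0,80],
    [0,0,-15,0,0,0,80],
    [0,0,-10,0,0,0,80],
    [0,0,-5,0,0,0,80],
    [0,0,0,0,0,0,80],
  ],
)

```text
t: 26.15
eef_pos: [0.6085, 0.2242, 0.2446]
tcp_rot: [-0.001, 0.959, -0.282, 0.001]
wrist_force: [-0.5, 0.2, 0.0]
opening: 0.08
gripper_force: 0.0
```

```bash
python3 st.py
python3 - <<'E'
from h import *
s=snapshot("side");w=snapshot("wrist")
c=lambda i,x,y,w,h:cv2.resize(i[y:y+h,x:x+w],(400,600),interpolation=cv2.INTER_CUBIC)
cv2.imwrite("pics/f.png",np.hstack([c(s,145,204,120,180),c(w,197,130,120,180)])[...,::-1])
E
```

```text
26.3 [ 6.079e+02  2.241e+02  2.429e+02 -2.000e-01  0.000e+00 -1.000e-01
  3.000e-01  1.400e+00 -0.000e+00] [0.5 0.1 1.1 0.3 0.2 0.3 0.5 0.2 0.3] q [ 0.1813  0.4244  1.2412 -0.      1.4776  2.3243]
```

View pics/f.png

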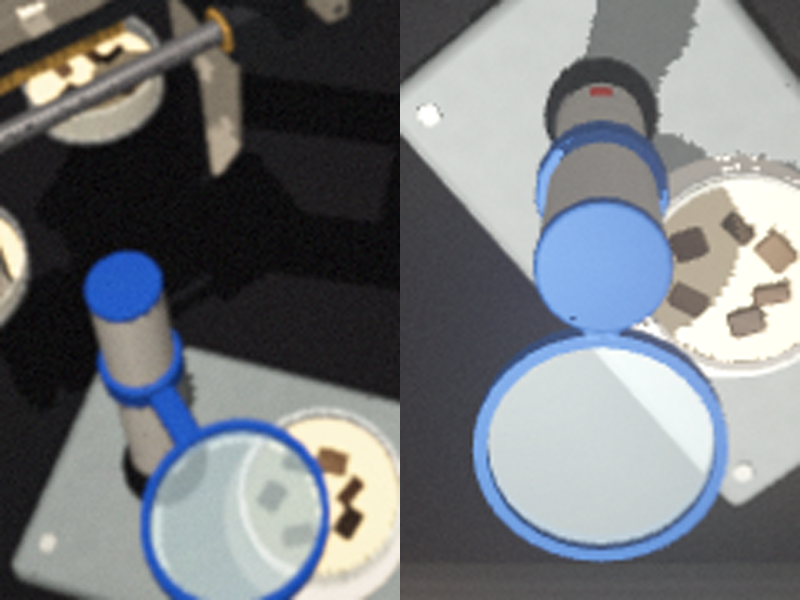

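The pillar stands upright on the washer, clear of the gripper. The red button shows in the hole at wrist crop (601,91), and the stage dish has not moved.

```bash
python3 -c "
from workcell import job_done
print(job_done())"
```

```text
the job is handed in; nothing more can be done
None
```

The pillar is locked on the stub with the red button out through its hole, it held against a gentle upward tug, the gripper is clear, and the job was handed in at about 26 s (no verdict was returned).

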